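# Transfer the coating containers to the other rack in reverse order

## Task

Move the four containers from the plywood rack into the empty grey rack in the reverse order, so the batch can be worked from the other end: the container that stands leftmost in the plywood rack goes into the rightmost bay of the grey one, the second from the left goes second from the right, and so on. Keep them upright, set each one down on the floor of its own bay without dropping it, and let go of them all.

Things in the scene. Friction and masses are not known exactly. Their poses are not given: they have to be found in the camera images.
- full_rack: Plywood rack, 294 (y) x 82 (x) x 26 mm high, fixed. Four bays in a row at y = +108, +36, -36, -108 mm (robot's left to right), each 66 (y) x 70 (x) mm inside, floor 10 mm above the underside; walls 6 mm thick. Turned at most 0.12 rad: y points to the robot's left. Origin: centre of underside, on the table. Full at the start, a cork pad under each container. May be the nearer or farther rack.
- empty_rack: Grey painted rack, the same in size, bays, axes and origin as the plywood one (bays at y = +108, +36, -36, -108 mm, 66 x 70 mm inside, floor 10 mm above the underside, rim at 26 mm), fixed, turned at most 0.12 rad. Empty at the start, no pads: the containers go here. The racks lie one behind the other, about 195 mm apart in x, shifted sideways.
- tin: Squat round steel tin, 50 mm diameter, 62 mm high (straight side to 58 mm), about 0.2 kg. Origin: centre of its underside; z up along its axis.
- jar: Round amber glass jar with a flat black lid, 46 mm diameter, 70 mm high (straight side to 55 mm), about 0.2 kg. Origin: centre of its underside; z up along its axis.
- jug: Square grey plastic can with a small white cap, 44 x 44 mm, body 60 mm high, 76 mm with its cap, about 0.2 kg; its sides are within 0.1 rad of the plywood rack's sides at the start. Origin: centre of its underside; z up, x and y square to its sides.
- bottle: Slim round white bottle with a black pointed nozzle, 42 mm diameter, 84 mm high (straight side to 58 mm), about 0.16 kg. Origin: centre of its underside; z up along its axis.
- tin_pad: Cork pad 66 x 62 mm, 2 mm thick, fixed in the bay of the plywood rack where the tin stands at the start; it stays there and marks that place. Origin: centre of its underside, on the bay floor.
- jar_pad: Cork pad 66 x 62 mm, 2 mm thick, fixed in the bay of the plywood rack where the jar stands at the start; it stays there and marks that place. Origin: centre of its underside, on the bay floor.
- jug_pad: Cork pad 66 x 62 mm, 2 mm thick, fixed in the bay of the plywood rack where the jug stands at the start; it stays there and marks that place. Origin: centre of its underside, on the bay floor.
- bottle_pad: Cork pad 66 x 62 mm, 2 mm thick, fixed in the bay of the plywood rack where the bottle stands at the start; it stays there and marks that place. Origin: centre of its underside, on the bay floor.
Not all that is in view belongs to the job. Leave any red look-alike of the jar alone.

How it is judged:
At the end, for the whole second after the job is handed in: Each container stands upright (0.1 rad), at rest (below 0.02 m/s), its underside 6 to 14 mm above the grey rack's, within 15 mm along and 17 mm across the row of the centre of the bay that mirrors its starting bay (plywood rack y = +108, +36, -36, -108 mm to grey rack -108, -36, +36, +108 mm) (((y of tin_pad in the frame of full_rack between 0.088 and 0.128 m and y of tin in the frame of empty_rack between -0.123 and -0.093 m) or (y of tin_pad in the frame of full_rack between 0.016 and 0.056 m and y of tin in the frame of empty_rack between -0.051 and -0.021 m) or (y of tin_pad in the frame of full_rack between -0.056 and -0.016 m and y of tin in the frame of empty_rack between 0.021 and 0.051 m) or (y of tin_pad in the frame of full_rack between -0.128 and -0.088 m and y of tin in the frame of empty_rack between 0.093 and 0.123 m)) and x of tin in the frame of empty_rack between -0.017 and 0.017 m and z of tin in the frame of empty_rack between 0.006 and 0.014 m and angle between each of tin, jar, jug, bottle's own z axis and vertical below 0.1 rad and linear speed of each of tin, jar, jug, bottle below 0.02 m/s and ((y of jar_pad in the frame of full_rack between 0.088 and 0.128 m and y of jar in the frame of empty_rack between -0.123 and -0.093 m) or (y of jar_pad in the frame of full_rack between 0.016 and 0.056 m and y of jar in the frame of empty_rack between -0.051 and -0.021 m) or (y of jar_pad in the frame of full_rack between -0.056 and -0.016 m and y of jar in the frame of empty_rack between 0.021 and 0.051 m) or (y of jar_pad in the frame of full_rack between -0.128 and -0.088 m and y of jar in the frame of empty_rack between 0.093 and 0.123 m)) and x of jar in the frame of empty_rack between -0.017 and 0.017 m and z of jar in the frame of empty_rack between 0.006 and 0.014 m and ((y of jug_pad in the frame of full_rack between 0.088 and 0.128 m and y of jug in the frame of empty_rack between -0.123 and -0.093 m) or (y of jug_pad in the frame of full_rack between 0.016 and 0.056 m and y of jug in the frame of empty_rack between -0.051 and -0.021 m) or (y of jug_pad in the frame of full_rack between -0.056 and -0.016 m and y of jug in the frame of empty_rack between 0.021 and 0.051 m) or (y of jug_pad in the frame of full_rack between -0.128 and -0.088 m and y of jug in the frame of empty_rack between 0.093 and 0.123 m)) and x of jug in the frame of empty_rack between -0.017 and 0.017 m and z of jug in the frame of empty_rack between 0.006 and 0.014 m and ((y of bottle_pad in the frame of full_rack between 0.088 and 0.128 m and y of bottle in the frame of empty_rack between -0.123 and -0.093 m) or (y of bottle_pad in the frame of full_rack between 0.016 and 0.056 m and y of bottle in the frame of empty_rack between -0.051 and -0.021 m) or (y of bottle_pad in the frame of full_rack between -0.056 and -0.016 m and y of bottle in the frame of empty_rack between 0.021 and 0.051 m) or (y of bottle_pad in the frame of full_rack between -0.128 and -0.088 m and y of bottle in the frame of empty_rack between 0.093 and 0.123 m)) and x of bottle in the frame of empty_rack between -0.017 and 0.017 m and z of bottle in the frame of empty_rack between 0.006 and 0.014 m); the robot touches nothing.
It fails at once if a container is tipped by more than 0.7 rad (angle between any of tin, jar, jug, bottle's own z axis and vertical above 0.7 rad).
It fails at once if a container is dropped (moves faster than 0.6 m/s with nothing touching it: a fall of about 2 cm) ((linear speed of tin above 0.6 m/s and contact force between tin and anything else below 0.02 N) or (linear speed of jar above 0.6 m/s and contact force between jar and anything else below 0.02 N) or (linear speed of jug above 0.6 m/s and contact force between jug and anything else below 0.02 N) or (linear speed of bottle above 0.6 m/s and contact force between bottle and anything else below 0.02 N)).
It also fails if it takes over 106 s, if anything falls off the work surface, if the arm or the gripper's body presses on something with over 40 N, if the wrist force passes 120 N, or if a joint passes its speed limit or range.

## Robot

A 6-joint arm with a two-finger parallel gripper is mounted at the origin on the work surface. World frame = base frame: x ahead of the robot, y to its left, z up, the work surface at z = 0. Lengths are in m, angles in rad, forces in N, time in s.
With the tool pointing down it reaches from about 0.225 to 0.875 m from the base axis. Payload 3.4 kg.
Tool frame: the origin (TCP) lies midway between the tips of the shut fingers; the grasp point (between the pads) lies 19 mm behind it (arm.grip_point_offset is the z of the grasp point in the tool frame, in m); z points along the fingers, y is the line along which they close (so a half turn about z gives the same grasp; the last joint's range is limited). The gripper opens to 85 mm and grips with 20 to 120 N. Pads are 22 mm wide; open, the fingers measure 114 mm over their backs; the gripper's body (76 mm by 85 mm) begins 54 mm behind the grasp point. The pads swing forward as they close: fully open they stand 13 mm farther back than shut.
Start: joints at [-1.455, 0.276, 1.505, -0, 1.361, -0.121], TCP at [0.135, -0.559, 0.207] pointing down, gripper open.
Joint ranges: [-2.89, 2.89], [-0.75, 2.08], [0.22, 2.7], [-1.18, 4.32], [0.11, 2.71], [-2.7, 2.7]. Speed limits (rad/s): [2.57, 2.57, 3.14, 3.14, 3.14, 3.14].

## Interface

Orientations are given as a unit quaternion [w, x, y, z].
In Python, from workcell import arm gives the robot as it stands. The module is installed in compiled form; this text tells all that it offers.
- The arm moves only by the shell command python3 -m inch 'ROWS'. ROWS is JSON, a list of rows, each a list of 5 numbers: the opening, from 0 (shut) to 1 (fully open), then the shift along the world's x, y, z as a fraction of full scale, then the turn about the world's z as a fraction of full scale. In form: [[gripper, tx, ty, tz, roll], ...]. A call has 1 to 10 rows; each row shifts and turns the commanded pose from where the row before left it; what a row does not reach is not made up. Full scale, the value 1, is 0.8 m for a shift and 60 degrees for a turn. A row lasts 1/10 s, in which the tool goes at most 50 mm and 8.59 degrees, less where a joint would pass 70% of its speed; a pose out of reach is approached as far as the arm can. A call with a number of a shift or a turn outside -1 to 1 is refused whole. A call with a gripper value outside its range is refused whole. The fingers move at their own pace and stop on an object; the grip force is fixed at half the most. Time passes only in rows, so rows that do not move let the fingers close. It gives the time, the measured TCP pose, the force, the opening and the grip force at its end, in the units of the state.
- arm.observe(): the state, without advancing time (a new reading comes with each control period).
- arm.read_camera(name): name is "scene" or "top" or "wrist"; returns a dict with "color" (480x640x3 uint8, red, green, blue), "mtx" (3x3 intrinsics, pixels), "extrinsics" (4x4, takes a point from camera to world coordinates). Camera axes: x right, y down, z forward; pixel columns grow to the right and rows downward; lengths in m; the calibration is good to about 2 mm. A picture is of the moment at which its call begins. There is no depth.
- arm.close_job(): hands the job in; it is judged then, once.
The state is a dict: "time_s": time; "joints": joint angles; "joint_vel": joint speeds; "joint_efforts": joint torques, N m; "ee_pos": TCP position; "orientation": TCP orientation; "force": force on the tool from outside, world axes, zero at the start; "moment": the same for the moment, N m; "grip_width": finger opening in m; "grasp_force": force on a finger pad.
Only numpy, scipy, OpenCV 4.12 (cv2) and the standard library are available. Lean on these libraries where they do the work, as an engineer would, in place of code of your own. Each camera call takes 0.05 s, during which the arm holds its last target. There are 200 camera calls.

## Working session

There is one attempt and no reset: what is moved stays moved. The work goes in short steps, Python scripts to look and compute and a shell command to move; the robot and the scene stay as the last step left them, time stands still between calls to the robot, and variables do not carry over. Pictures are saved under pics/ and viewed, at most 14 in all, crops included, and the job is handed in when it is done.

```bash
mkdir -p pics; cat > h.py <<'E'
import numpy as np, cv2
from workcell import arm
def snap(cam,name):
    d=arm.read_camera(cam); cv2.imwrite(f'pics/{name}.png',d['color'][:,:,::-1])
    np.savez(f'pics/{name}.npz',**{k:np.asarray(d[k]) for k in('color','mtx','extrinsics')}); return d
def load(name): return np.load(f'pics/{name}.npz')
def ray(d,uv):
    E=d['extrinsics']; r=E[:3,:3]@np.linalg.solve(d['mtx'],[uv[0],uv[1],1.]); return E[:3,3],r
def plane(d,uv,z):
    o,r=ray(d,uv); return o+r*(z-o[2])/r[2]
def tri(obs):
    A=np.zeros((3,3));b=np.zeros(3)
    for d,uv in obs:
        o,r=ray(d,uv); r=r/np.linalg.norm(r); P=np.eye(3)-np.outer(r,r); A+=P;b+=P@o
    return np.linalg.solve(A,b)
def proj(d,p):
    E=d['extrinsics']; q=d['mtx']@(E[:3,:3].T@(np.asarray(p)-E[:3,3])); return q[:2]/q[2]
E
python3 - <<'E'
from h import *
for c in('top','scene'):
    d=snap(c,c+'0'); print(c,d['mtx'].round(1).tolist(),d['extrinsics'].round(3).tolist())
s=arm.observe(); print(s['time_s'],s['ee_pos'],s['orientation'],s['grip_width'],arm.grip_point_offset)
E
```

```text
top [[582.5, 0.0, 321.2], [0.0, 582.5, 238.3], [0.0, 0.0, 1.0]] [[-0.014, -0.994, 0.106, 0.469], [-1.0, 0.015, 0.013, 0.013], [-0.015, -0.106, -0.994, 0.957], [0.0, 0.0, 0.0, 1.0]]
scene [[467.6, 0.0, 319.7], [0.0, 467.6, 240.3], [0.0, 0.0, 1.0]] [[-0.89, 0.318, -0.328, 0.763], [0.457, 0.604, -0.653, 0.46], [-0.01, -0.731, -0.683, 0.5], [0.0, 0.0, 0.0, 1.0]]
0.1 [ 0.13483389 -0.55842233  0.20632938] [-8.43794614e-04  9.92996540e-01  1.18140424e-01 -4.99369321e-06] 0.08545047366404354 -0.0187
```

View pics/top0.png

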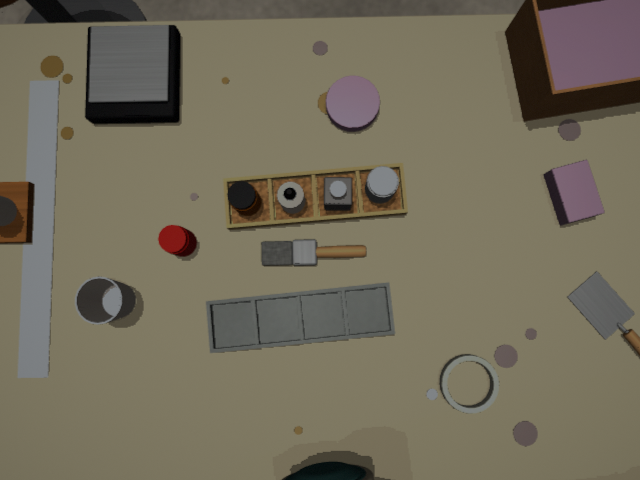

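View pics/scene0.png

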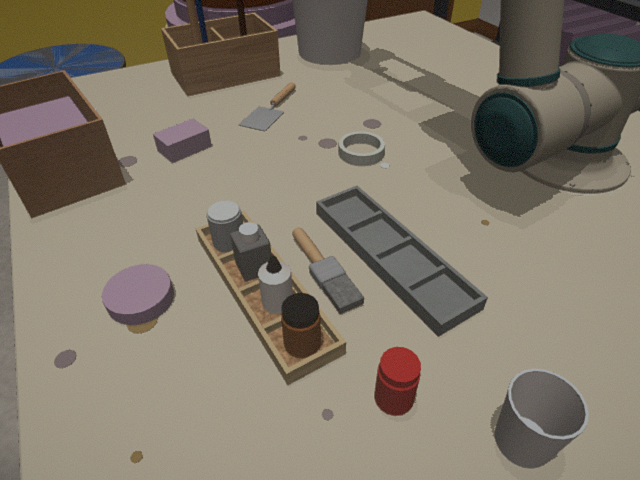

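The top view has +x up and +y to the left. The plywood rack is the farther one. From left to right it holds the jar (244,197), bottle (291,197), jug (338,193) and tin (382,186). The empty grey rack is centred near (300,317). A brush lies between the racks at (313,253), and the red decoy is at (177,240). The scene view shows the same order, with the jar nearest at (301,325).

```bash
cat > seg.py <<'E'
from h import *
def big(m,box):
    k=np.zeros_like(m); x0,y0,x1,y1=box; k[y0:y1,x0:x1]=m[y0:y1,x0:x1]
    k=cv2.morphologyEx(k,cv2.MORPH_OPEN,np.ones((3,3),np.uint8)); k=cv2.morphologyEx(k,cv2.MORPH_CLOSE,np.ones((7,7),np.uint8))
    c,_=cv2.findContours(k,cv2.RETR_EXTERNAL,cv2.CHAIN_APPROX_NONE); return max(c,key=cv2.contourArea)
def quad(c):
    h=cv2.convexHull(c); return cv2.boxPoints(cv2.minAreaRect(h))
E
python3 - <<'E'
from seg import *
t,s=load('top0'),load('scene0')
for n,d,pts in(('top',t,[(150,180),(300,160),(228,182),(250,222),(255,200),(280,340),(235,325),(208,320),(300,253),(244,190),(291,210),(338,205),(382,178),(382,190)]),('scene',s,[(150,250),(318,210),(400,260),(470,310),(260,350),(290,370),(225,215),(247,260),(275,295),(300,310)])):
    H=cv2.cvtColor(d['color'],cv2.COLOR_RGB2HSV)
    print(n,[(p,H[p[1],p[0]].tolist()) for p in pts])
H=cv2.cvtColor(t['color'],cv2.COLOR_RGB2HSV)
g=((H[...,1]<45)&(H[...,2]<170)).astype(np.uint8)*255
c=big(g,(195,275,410,365)); q=quad(c); print('grey',cv2.contourArea(c),q.tolist(),cv2.contourArea(q))
P=np.array([plane(t,p,.026) for p in q]); print(P.round(4).tolist(),P.mean(0))
w=((H[...,1]>110)).astype(np.uint8)*255
c=big(w,(205,155,420,240)); q=quad(c); print('ply',cv2.contourArea(c),q.tolist(),cv2.contourArea(q))
P=np.array([plane(t,p,.026) for p in q]); print(P.round(4).tolist(),P.mean(0))
a=cv2.resize(t['color'][150:360,190:410],None,fx=2.8,fy=2.8,interpolation=2)[:,:,::-1]; b=cv2.resize(s['color'][180:400,180:500],None,fx=2.5,fy=2.5,interpolation=2)[:,:,::-1]
cv2.imwrite('pics/topc.png',a);cv2.imwrite('pics/scenec.png',b)
E
```

```text
top [((150, 180), [24, 58, 128]), ((300, 160), [23, 59, 129]), ((228, 182), [19, 134, 42]), ((250, 222), [20, 119, 120]), ((255, 200), [13, 230, 41]), ((280, 340), [50, 8, 94]), ((235, 325), [50, 8, 95]), ((208, 320), [60, 8, 97]), ((300, 253), [60, 2, 125]), ((244, 190), [150, 11, 24]), ((291, 210), [17, 36, 50]), ((338, 205), [0, 0, 17]), ((382, 178), [103, 13, 136]), ((382, 190), [103, 13, 136])]
scene [((150, 250), [21, 42, 163]), ((318, 210), [17, 30, 59]), ((400, 260), [50, 7, 112]), ((470, 310), [135, 9, 59]), ((260, 350), [20, 44, 162]), ((290, 370), [20, 77, 162]), ((225, 215), [30, 8, 163]), ((247, 260), [10, 36, 63]), ((275, 295), [12, 25, 102]), ((300, 310), [30, 18, 43])]
grey 9548.0 [[204.21414184570312, 300.73651123046875], [389.6094055175781, 281.55767822265625], [395.0306091308594, 333.96240234375], [209.63534545898438, 353.1412353515625]] 9819.560004882514
[[0.4709, 0.2134, 0.026], [0.4972, -0.0824, 0.026], [0.4147, -0.0888, 0.026], [0.3885, 0.2042, 0.026]] [0.44281112 0.06160359 0.026     ]
ply 5567.0 [[225.88021850585938, 180.89923095703125], [399.9996032714844, 165.85189819335938], [403.7357482910156, 209.0845947265625], [229.61636352539062, 224.13192749023438]] 7583.869539482519
[[0.6645, 0.1795, 0.026], [0.6846, -0.1041, 0.026], [0.6135, -0.1082, 0.026], [0.5934, 0.1732, 0.026]] [0.63897696 0.03510612 0.026     ]
```

View pics/topc.png

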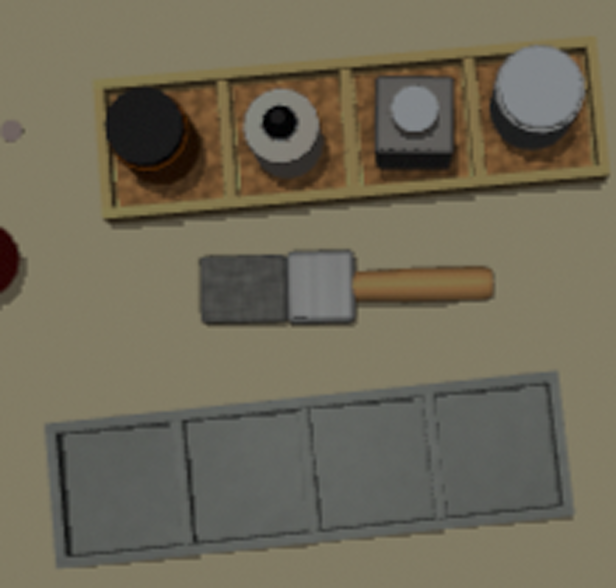

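View pics/scenec.png

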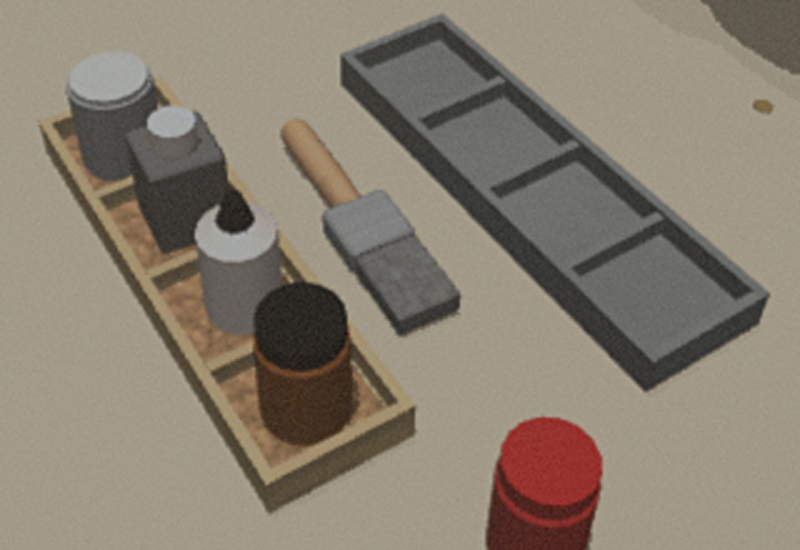

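The top crop shows sharp rim corners: plywood at (94,80), (593,38), (608,173), (104,215), and grey at (45,425), (556,372), (572,516), (57,566). The scene crop shows the same eight corners and all four lids. I'll triangulate them.

```bash
python3 - <<'E'
from seg import *
t,s=load('top0'),load('scene0')
T=lambda p:(p[0]/2.8+190-.3,p[1]/2.8+150-.3); S=lambda p:(p[0]/2.5+180-.3,p[1]/2.5+180-.3)
def rack(n,tp,sp): # order: far+y, far-y, near-y, near+y
    P=np.array([tri([(t,T(a)),(s,S(b))]) for a,b in zip(tp,sp)]); Q=np.array([plane(t,T(a),.026) for a in tp]); R=np.array([plane(s,S(a),.026) for a in sp])
    for k,X in(('tri',P),('top',Q),('scene',R)):
        d=X[0]-X[1]+X[3]-X[2]; c=X.mean(0); print(n,k,c.round(4),'yaw',round(np.arctan2(-d[0],d[1]),4),'L',np.linalg.norm(d)/2,'z',X[:,2].round(3))
rack('ply',[(94,80),(593,38),(608,173),(104,215)],[(268,484),(40,122),(165,80),(412,408)])
rack('grey',[(45,425),(556,372),(572,516),(57,566)],[(648,368),(343,57),(443,15),(768,296)])
for n,a,b in(('jar lid',(146,128),(301,326)),('bottle shoulder',(282,125),(236,233)),('nozzle tip',(280,121),(234,187)),('jug cap',(415,108),(171,122)),('tin lid',(540,82),(110,76))): print(n,tri([(t,T(a)),(s,S(b))]).round(4))
J=[plane(t,T(p),.072) for p in((377,78),(453,76),(454,153),(376,154))]
print('jug top corners',np.round(J,4).tolist(),np.mean(J,0))
s=arm.observe(); 
E
```

```text
ply tri [0.6396 0.0357 0.0226] yaw 0.0681 L 0.29238824785670764 z [0.023 0.024 0.022 0.022]
ply top [0.6392 0.0354 0.026 ] yaw 0.0684 L 0.29127066765766413 z [0.026 0.026 0.026 0.026]
ply scene [0.6404 0.0387 0.026 ] yaw 0.0674 L 0.2912980573057177 z [0.026 0.026 0.026 0.026]
grey tri [0.4428 0.062  0.0213] yaw 0.0854 L 0.2933324675792441 z [0.018 0.022 0.023 0.022]
grey top [0.4426 0.0618 0.026 ] yaw 0.086 L 0.2919588636634236 z [0.026 0.026 0.026 0.026]
grey scene [0.4461 0.0653 0.026 ] yaw 0.08 L 0.29185409853850347 z [0.026 0.026 0.026 0.026]
jar lid [0.6316 0.1462 0.0731]
bottle shoulder [0.6332 0.0719 0.0661]
nozzle tip [0.6305 0.0706 0.0965]
jug cap [ 0.6379 -0.0017  0.0855]
tin lid [ 0.6523 -0.0703  0.0732]
jug top corners [[0.6575, 0.0188, 0.072], [0.6579, -0.0231, 0.072], [0.6149, -0.0228, 0.072], [0.6151, 0.02, 0.072]] [ 0.6363556  -0.00177901  0.072     ]
```

```bash
python3 -m inch '[[1,0.0348,0.0483,0.0073,0.0837],[1,0.0348,0.0483,0.0073,0.0837],[1,0.0348,0.0483,0.0073,0.0837],[1,0.0348,0.0483,0.0073,0.0837],[1,0.0348,0.0483,0.0073,0.0837],[1,0.0348,0.0483,0.0073,0.0837],[1,0.0348,0.0483,0.0073,0.0837],[1,0.0348,0.0483,0.0073,0.0837]]'
python3 -m inch '[[1,0.0348,0.0483,0.0073,0.0837],[1,0.0348,0.0483,0.0073,0.0837],[1,0.0348,0.0483,0.0073,0.0837],[1,0.0348,0.0483,0.0073,0.0837],[1,0.0348,0.0483,0.0073,0.0837],[1,0.0348,0.0483,0.0073,0.0837],[1,0.0348,0.0483,0.0073,0.0837],[1,0.0348,0.0483,0.0073,0.0837],[1,0,0,0,0],[1,0,0,0,0]]'
python3 - <<'E'
from h import *
d=snap('wrist','w1'); print(d['mtx'].round(1).tolist(),d['extrinsics'].round(3).tolist())
print(arm.observe()['joints'])
E
```

```text
time_s: 0.9
ee_pos: [0.3582, -0.248, 0.2539]
orientation: [-0.0, 0.891, 0.453, 0.0]
force: [0.6, -0.8, 0.7]
grip_width: 0.0855
grasp_force: 0.0
time_s: 1.9
ee_pos: [0.5802, 0.0599, 0.2995]
orientation: [-0.001, 0.682, 0.731, -0.001]
force: [-0.5, 0.3, -0.6]
grip_width: 0.0854
grasp_force: 0.0
[[343.6, 0.0, 315.7], [0.0, 343.6, 242.6], [0.0, 0.0, 1.0]] [[0.998, 0.066, 0.022, 0.576], [0.07, -0.943, -0.326, 0.144], [-0.001, 0.327, -0.945, 0.466], [0.0, 0.0, 0.0, 1.0]]
[-1.73791574e-02  2.53427916e-01  1.31151532e+00 -8.15202818e-04
  1.57877897e+00 -8.57843607e-02]
```

View pics/w1.png

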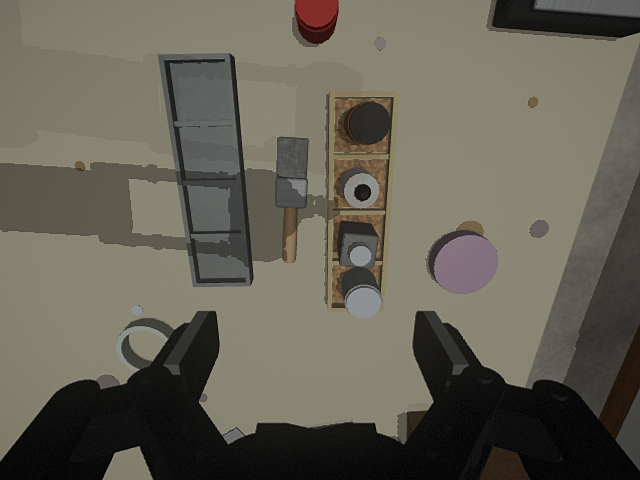

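The wrist view shows both racks with the gripper square to them. Grey corners are at (160,57), (233,54), (252,284), (194,286). Lids: jar (370,122), bottle (361,188), jug cap (360,256), tin (363,303). I'll triangulate these against the top view.

```bash
python3 - <<'E'
from seg import *
t,w=load('top0'),load('w1')
T=lambda p:(p[0]/2.8+190-.3,p[1]/2.8+150-.3)
for n,tp,wp in(('ply',[(94,80),(593,38),(608,173),(104,215)],[(395,94),(383,311),(327,310),(329,93)]),('grey',[(45,425),(556,372),(572,516),(57,566)],[(234,54),(252,284),(194,286),(160,57)])):
    P=np.array([tri([(t,T(a)),(w,b)]) for a,b in zip(tp,wp)]); R=np.array([plane(w,b,.026) for b in wp])
    for X in(P,R):
        d=X[0]-X[1]+X[3]-X[2]; print(n,X.mean(0).round(4),'yaw',round(np.arctan2(-d[0],d[1]),4),np.linalg.norm(d)/2,X[:,2].round(3))
for n,a,b,z in(('jar lid',(146,128),(370,122),.082),('bottle shoulder',(282,125),(361,188),.07),('nozzle tip',(280,121),(362,193),.096),('jug cap',(415,108),(360,256),.088),('tin lid',(540,82),(363,302),.074)): print(n,tri([(t,T(a)),(w,b)]).round(4),plane(t,T(a),z).round(4),plane(w,b,z).round(4))
for n,c,y in(('ply',(.6394,.0358),.068),('grey',(.4427,.0622),.086)):
    print(n,[(round(c[0]-k*np.sin(y),4),round(c[1]+k*np.cos(y),4)) for k in(.108,.036,-.036,-.108)])
E
```

```text
ply [0.6392 0.0354 0.0239] yaw 0.076 0.2923776288777779 [0.029 0.024 0.019 0.023]
ply [0.6388 0.0368 0.026 ] yaw 0.0789 0.29038282995905446 [0.026 0.026 0.026 0.026]
grey [0.4429 0.063  0.0105] yaw 0.0878 0.29785583322042547 [-0.007  0.012  0.018  0.019]
grey [0.4472 0.0639 0.026 ] yaw 0.0843 0.2893831615604245 [0.026 0.026 0.026 0.026]
jar lid [0.6374 0.1506 0.0441] [0.6298 0.145  0.082 ] [0.6324 0.1499 0.082 ]
bottle shoulder [0.6366 0.0734 0.0445] [0.6324 0.0716 0.07  ] [0.6325 0.0777 0.07  ]
nozzle tip [0.634  0.0725 0.0729] [0.6298 0.071  0.096 ] [0.6305 0.0768 0.096 ]
jug cap [ 0.6386 -0.0017  0.0818] [ 0.6372 -0.0016  0.088 ] [6.378e-01 6.000e-04 8.800e-02]
tin lid [ 0.6536 -0.0713  0.0671] [ 0.6533 -0.0707  0.074 ] [ 0.651  -0.0674  0.074 ]
ply [(np.float64(0.6321), np.float64(0.1436)), (np.float64(0.637), np.float64(0.0717)), (np.float64(0.6418), np.float64(-0.0001)), (np.float64(0.6467), np.float64(-0.072))]
grey [(np.float64(0.4334), np.float64(0.1698)), (np.float64(0.4396), np.float64(0.0981)), (np.float64(0.4458), np.float64(0.0263)), (np.float64(0.452), np.float64(-0.0454))]
```

```bash
python3 -m inch '[[1,0.0127,0.0218,-0.0425,0],[1,0.0127,0.0218,-0.0425,0],[1,0.0127,0.0218,-0.0425,0],[1,0.0127,0.0218,-0.0425,0],[1,0.0127,0.0218,-0.0425,0],[1,0,0,0,0],[1,0,0,0,0]]'
python3 -m inch '[[1,0,0,-0.03,0],[1,0,0,-0.03,0],[1,0,0,-0.03,0],[1,0,0,-0.03,0],[1,0,0,0,0],[1,0,0,0,0]]'
python3 - <<'E'
from h import *
a=snap('wrist','w2')['color']; b=snap('scene','s2')['color'][120:440,150:470]
b=cv2.resize(b,(480,480)); cv2.imwrite('pics/c2.png',np.hstack([cv2.resize(a,(320,240)),np.zeros((240,1,3),np.uint8),cv2.resize(b,(240,240))])[:,:,::-1])
E
```

```text
time_s: 2.65
ee_pos: [0.6302, 0.1448, 0.1302]
orientation: [-0.0, 0.683, 0.73, -0.001]
force: [0.3, -0.4, 0.3]
grip_width: 0.0852
grasp_force: 0.0
time_s: 3.25
ee_pos: [0.6321, 0.1454, 0.0366]
orientation: [0.001, 0.683, 0.73, 0.001]
force: [0.6, -0.1, -0.4]
grip_width: 0.0852
grasp_force: 0.0
```

View pics/c2.png

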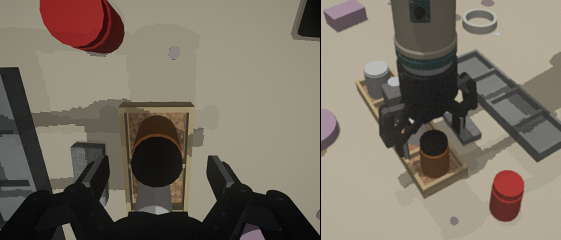

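The combined picture shows the jar between the open fingers, centred in x. I need to check y numerically.

```bash
python3 - <<'E'
from h import *
for n in('w2','s2'):
    d=load(n); print(n,[proj(d,p).round(0) for p in((.632,.1454,.082),(.632,.1454,.055),(.632+.0425,.1454,.06),(.632-.0425,.1454,.06))])
w=load('w2')['color']; H=cv2.cvtColor(w,cv2.COLOR_RGB2HSV)
cv2.imwrite('pics/c3.png',np.hstack([w[180:420,150:500],load('s2')['color'][200:440,200:480]])[:,:,::-1])
E
```

```text
w2 [array([313., 339.]), array([313., 306.]), array([402., 317.]), array([223., 307.])]
s2 [array([299., 305.]), array([300., 319.]), array([267., 331.]), array([332., 304.])]
```

View pics/c3.png

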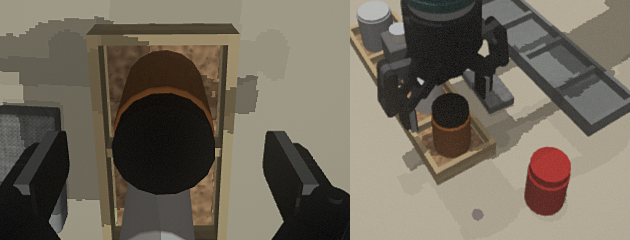

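Against the projected TCP, the lid sits about 5–8 mm further in +y in the wrist view and about 3 mm in the scene view. I'll shift +5 mm in y and then close.

```bash
python3 -m inch '[[1,0,0.006,-0.003,0],[1,0,0,0,0],[0,0,0,0,0],[0,0,0,0,0],[0,0,0,0,0],[0,0,0,0,0],[0,0,0,0,0],[0,0,0,0,0],[0,0,0,0,0]]'
```

```text
time_s: 4.25
ee_pos: [0.631, 0.1513, 0.0327]
orientation: [0.0, 0.683, 0.731, 0.0]
force: [-2.0, 0.5, 5.2]
grip_width: 0.0433
grasp_force: 61.0
```

```bash
python3 -m inch '[[0,0,0,0.01,0],[0,0,0,0.02,0],[0,0,0,0.03,0],[0,0,0,0.03,0],[0,0,0,0.03,0],[0,0,0,0.02,0],[0,0,0,0,0]]'
python3 - <<'E'
from h import *
a=snap('scene','s4')['color'][100:400,200:500]; b=snap('wrist','w4')['color'][150:450,150:500]
cv2.imwrite('pics/c4.png',np.hstack([a,b])[:,:,::-1])
E
```

```text
time_s: 4.95
ee_pos: [0.6329, 0.1514, 0.1466]
orientation: [0.002, 0.683, 0.731, 0.002]
force: [1.0, 0.1, -2.4]
grip_width: 0.0426
grasp_force: 61.5
```

View pics/c4.png

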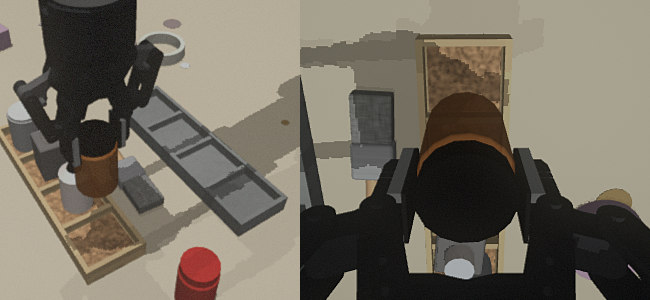

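```bash
python3 - <<'E'
from h import *
w,s=load('w4'),load('s4')
print(plane(w,(317,340),.196),plane(s,(297,233),.196),tri([(w,(317,340)),(s,(297,233))]))
# gripper bias check: extrinsics y of camera vs tcp
print((w['extrinsics'][:3,3]-arm.observe()['ee_pos']).round(4), (load('w1')['extrinsics'][:3,3]-[.5802,.0599,.2995]).round(4))
E
```

```text
[0.63304681 0.15514283 0.196     ] [0.63164454 0.14966243 0.196     ] [0.63356148 0.15714625 0.20137342]
[-0.0041  0.0841  0.1679] [-0.0045  0.0842  0.1666]
```

```bash
python3 -m inch '[[0,-0.015,-0.016,0,0.002],[0,-0.028,-0.031,0,0.002],[0,-0.032,-0.036,0,0.002],[0,-0.032,-0.036,0,0.002],[0,-0.032,-0.036,0,0.002],[0,-0.032,-0.036,0,0.002],[0,-0.032,-0.036,0,0.002],[0,-0.022,-0.021,0,0.002],[0,0,0,0,0],[0,0,0,0,0]]'
python3 -m inch '[[0,0,0,-0.025,0],[0,0,0,-0.03,0],[0,0,0,-0.03,0],[0,0,0,-0.02,0],[0,0,0,0,0],[0,0,0,0,0]]'
python3 - <<'E'
from h import *
a=snap('scene','s5')['color'][120:420,220:520]; b=snap('wrist','w5')['color'][150:450,150:500]
cv2.imwrite('pics/c5.png',np.hstack([a,b])[:,:,::-1])
E
```

```text
time_s: 6.05
ee_pos: [0.4504, -0.0472, 0.1432]
orientation: [-0.001, 0.677, 0.736, -0.0]
force: [1.0, 0.4, -1.8]
grip_width: 0.043
grasp_force: 61.6
time_s: 6.65
ee_pos: [0.4517, -0.0466, 0.0599]
orientation: [-0.0, 0.676, 0.737, -0.0]
force: [0.4, -0.3, -2.4]
grip_width: 0.0429
grasp_force: 61.7
```

View pics/c5.png

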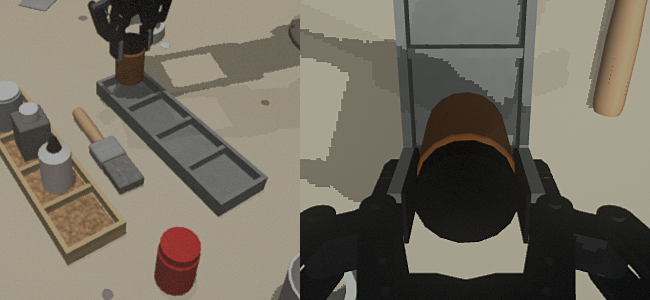

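The jar is over the right-hand grey bay, centred across the rack. I'll lower it the rest of the way.

```bash
python3 -m inch '[[0,0,0,-0.013,0],[0,0,0,-0.01,0],[0,0,0,-0.007,0],[0,0,0,-0.003,0],[0,0,0,0,0],[0,0,0,0,0]]'
```

```text
time_s: 7.35
ee_pos: [0.4512, -0.0472, 0.0338]
orientation: [0.0, 0.676, 0.737, 0.0]
force: [0.0, 0.8, -2.3]
grip_width: 0.0429
grasp_force: 61.7
```

```bash
python3 -m inch '[[0,0,0,-0.002,0],[0,0,0,-0.001,0],[0,0,0,0,0],[0,0,0,0,0]]'
```

```text
time_s: 7.75
ee_pos: [0.4512, -0.0472, 0.0314]
orientation: [0.0, 0.676, 0.737, 0.0]
force: [0.2, 0.3, -2.5]
grip_width: 0.0433
grasp_force: 61.7
```

```bash
python3 -m inch '[[0,0,0,-0.001,0],[0,0,0,-0.001,0],[0,0,0,0,0],[0,0,0,0,0]]'
```

```text
time_s: 8.15
ee_pos: [0.4513, -0.0472, 0.0306]
orientation: [0.0, 0.676, 0.737, 0.0]
force: [-2.0, 0.5, 6.2]
grip_width: 0.043
grasp_force: 62.6
```

```bash
python3 -m inch '[[1,0,0,0,0],[1,0,0,0,0],[1,0,0,0,0],[1,0,0,0,0],[1,0,0,0.02,0],[1,0,0,0.04,0],[1,0,0,0.05,0],[1,0,0,0.04,0]]'
python3 -m inch '[[1,0.032,0.0215,0,-0.0025],[1,0.032,0.0215,0,-0.0025],[1,0.032,0.0215,0,-0.0025],[1,0.032,0.0215,0,-0.0025],[1,0.032,0.0215,0,-0.0025],[1,0.032,0.0215,0,-0.0025],[1,0.032,0.0215,0,-0.0025],[1,0,0,0,0],[1,0,0,0,0]]'
python3 - <<'E'
from h import *
a=snap('scene','s6')['color'][120:420,220:520]; b=snap('wrist','w6')['color'][100:400,150:500]
cv2.imwrite('pics/c6.png',np.hstack([a,b])[:,:,::-1])
E
```

```text
time_s: 8.95
ee_pos: [0.4514, -0.0472, 0.1515]
orientation: [0.0, 0.676, 0.737, 0.0]
force: [0.5, -0.3, -0.3]
grip_width: 0.0854
grasp_force: 0.0
time_s: 9.85
ee_pos: [0.6301, 0.0735, 0.1489]
orientation: [-0.001, 0.683, 0.731, -0.001]
force: [-0.0, 0.3, -0.1]
grip_width: 0.0857
grasp_force: 0.0
```

View pics/c6.png

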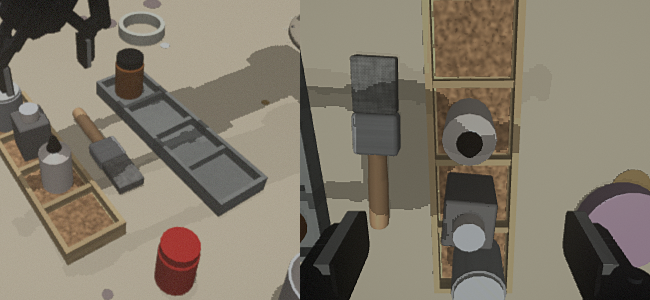

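The jar stands upright in its bay. The bottle shoulder shows at (320,238) and the jug cap at (319,337) in the wrist picture.

```bash
python3 - <<'E'
from h import *
w,s=load('w6'),load('scene0')
S=lambda p:(p[0]/2.5+180-.3,p[1]/2.5+180-.3)
print('bottle',plane(w,(319,237),.07),plane(s,S((236,233)),.07),tri([(w,(319,237)),(s,S((236,233)))]))
print('jug',plane(w,(319,337),.088),plane(s,S((171,122)),.088),tri([(w,(319,337)),(s,S((171,122)))]))
print('tin',plane(s,S((110,76)),.074),'jar s6',plane(load('s6'),(349,178),.080), 'jar scene0',plane(s,S((301,326)),.082))
E
```

```text
bottle [0.63286194 0.07708461 0.07      ] [0.63445492 0.07533041 0.07      ] [0.63378809 0.07670131 0.07071245]
jug [0.6380141  0.00166423 0.088     ] [0.63880981 0.00103702 0.088     ] [0.63837508 0.00086302 0.08740977]
tin [ 0.65146791 -0.06851045  0.074     ] jar s6 [ 0.45743807 -0.04533301  0.08      ] jar scene0 [0.634546   0.15263337 0.082     ]
```

```bash
python3 -m inch '[[1,0.003,0.003,-0.035,0],[1,0,0,-0.04,0],[1,0,0,-0.04,0],[1,0,0,-0.03,0],[1,0,0,0,0],[1,0,0,0,0]]'
python3 -m inch '[[0,0,0,0,0],[0,0,0,0,0],[0,0,0,0,0],[0,0,0,0,0],[0,0,0,0,0],[0,0,0,0,0],[0,0,0,0,0]]'
```

```text
time_s: 10.55
ee_pos: [0.6324, 0.0751, 0.0343]
orientation: [-0.0, 0.683, 0.73, -0.0]
force: [0.1, 0.8, 0.1]
grip_width: 0.0858
grasp_force: 0.0
time_s: 11.25
ee_pos: [0.6333, 0.0757, 0.0356]
orientation: [0.001, 0.683, 0.73, 0.001]
force: [-1.7, -0.2, 5.8]
grip_width: 0.0391
grasp_force: 59.6
```

```bash
python3 -m inch '[[0,0,0,0.01,0],[0,0,0,0.02,0],[0,0,0,0.03,0],[0,0,0,0.035,0],[0,0,0,0.03,0],[0,0,0,0.015,0],[0,0,0,0,0]]'
python3 -m inch '[[0,-0.018,-0.005,0,0.003],[0,-0.036,-0.009,0,0.003],[0,-0.044,-0.012,0,0.003],[0,-0.044,-0.012,0,0.003],[0,-0.044,-0.012,0,0.003],[0,-0.032,-0.008,0,0.003],[0,-0.012,-0.002,0,0],[0,0,0,0,0],[0,0,0,0,0]]'
python3 -m inch '[[0,0,0,-0.025,0],[0,0,0,-0.03,0],[0,0,0,-0.03,0],[0,0,0,-0.02,0],[0,0,0,0,0],[0,0,0,0,0]]'
```

```text
time_s: 11.95
ee_pos: [0.634, 0.0757, 0.1479]
orientation: [0.002, 0.683, 0.73, 0.002]
force: [-0.4, -0.4, -1.6]
grip_width: 0.0391
grasp_force: 60.5
time_s: 12.85
ee_pos: [0.4501, 0.0277, 0.1456]
orientation: [0.0, 0.676, 0.737, 0.001]
force: [0.0, 0.4, -2.1]
grip_width: 0.0387
grasp_force: 60.6
time_s: 13.45
ee_pos: [0.4501, 0.0278, 0.0617]
orientation: [0.0, 0.676, 0.737, 0.0]
force: [-0.1, 0.8, -1.6]
grip_width: 0.0389
grasp_force: 60.7
```

```bash
python3 -m inch '[[0,0,0,-0.012,0],[0,0,0,-0.01,0],[0,0,0,-0.007,0],[0,0,0,-0.002,0],[0,0,0,0,0],[0,0,0,0,0]]'
python3 -m inch '[[0,0,0,-0.001,0],[0,0,0,-0.001,0],[0,0,0,-0.001,0],[0,0,0,0,0],[0,0,0,0,0]]'
```

```text
time_s: 14.05
ee_pos: [0.4489, 0.0276, 0.0371]
orientation: [0.0, 0.676, 0.737, 0.0]
force: [0.3, 0.5, -1.6]
grip_width: 0.0392
grasp_force: 60.7
time_s: 14.55
ee_pos: [0.4487, 0.0277, 0.0346]
orientation: [0.0, 0.676, 0.737, 0.0]
force: [0.2, -0.5, -0.6]
grip_width: 0.0391
grasp_force: 60.7
```

```bash
python3 -m inch '[[0,0,0,-0.001,0],[0,0,0,-0.0005,0],[0,0,0,0,0],[0,0,0,0,0]]'
```

```text
time_s: 14.95
ee_pos: [0.4489, 0.0276, 0.0337]
orientation: [0.0, 0.676, 0.737, 0.0]
force: [-1.1, -0.0, 3.5]
grip_width: 0.039
grasp_force: 61.2
```

```bash
python3 -m inch '[[1,0,0,0,0],[1,0,0,0,0],[1,0,0,0,0],[1,0,0,0,0],[1,0,0,0.02,0],[1,0,0,0.04,0],[1,0,0,0.05,0],[1,0,0,0.04,0]]'
python3 -m inch '[[1,0.03,-0.0042,0,-0.011],[1,0.03,-0.0042,0,-0.011],[1,0.03,-0.0042,0,-0.011],[1,0.03,-0.0042,0,-0.011],[1,0.03,-0.0042,0,-0.011],[1,0.03,-0.0042,0,-0.011],[1,0.03,-0.0042,0,-0.011],[1,0.027,-0.004,0,-0.011],[1,0,0,0,0],[1,0,0,0,0]]'
python3 - <<'E'
from h import *
a=snap('scene','s7')['color'][120:420,220:520]; b=snap('wrist','w7')['color'][150:450,150:500]
cv2.imwrite('pics/c7.png',np.hstack([a,b])[:,:,::-1])
E
```

```text
time_s: 15.75
ee_pos: [0.449, 0.0276, 0.1551]
orientation: [0.0, 0.676, 0.737, 0.0]
force: [1.2, -0.6, 0.7]
grip_width: 0.0853
grasp_force: 0.0
time_s: 16.75
ee_pos: [0.6376, 0.001, 0.1526]
orientation: [-0.001, 0.709, 0.705, -0.001]
force: [-0.3, 0.7, 0.4]
grip_width: 0.085
grasp_force: 0.0
```

View pics/c7.png

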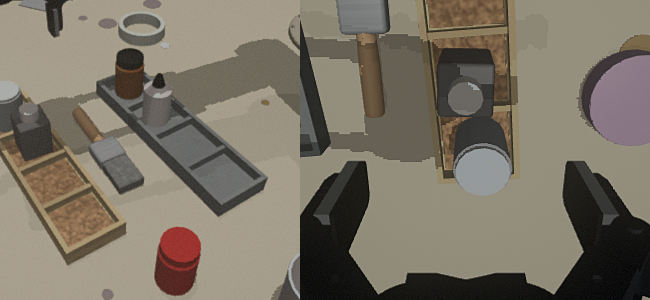

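The jar and bottle both stand in their grey bays. The jug at (466,82) in the crop is square to the gripper, so I'll descend and grip it.

```bash
python3 -m inch '[[1,0,0,-0.037,0],[1,0,0,-0.042,0],[1,0,0,-0.042,0],[1,0,0,-0.028,0],[1,0,0,0,0],[1,0,0,0,0]]'
python3 -m inch '[[0,0,0,0,0],[0,0,0,0,0],[0,0,0,0,0],[0,0,0,0,0],[0,0,0,0,0],[0,0,0,0,0],[0,0,0,0,0]]'
```

```text
time_s: 17.45
ee_pos: [0.6379, 0.0011, 0.0348]
orientation: [-0.0, 0.709, 0.705, -0.0]
force: [-0.2, 0.4, 0.6]
grip_width: 0.0853
grasp_force: 0.0
time_s: 18.15
ee_pos: [0.6388, 0.0008, 0.0359]
orientation: [0.001, 0.709, 0.705, 0.001]
force: [-1.7, 0.1, 4.4]
grip_width: 0.0422
grasp_force: 60.8
```

```bash
python3 -m inch '[[0,0,0,0.01,0],[0,0,0,0.02,0],[0,0,0,0.03,0],[0,0,0,0.035,0],[0,0,0,0.03,0],[0,0,0,0.015,0],[0,0,0,0,0]]'
python3 -m inch '[[0,-0.0195,0.01,0,0.013],[0,-0.039,0.02,0,0.013],[0,-0.044,0.0224,0,0.013],[0,-0.044,0.0224,0,0.013],[0,-0.044,0.0224,0,0.013],[0,-0.034,0.0174,0,0.013],[0,-0.0195,0.01,0,0.013],[0,0,0,0,0],[0,0,0,0,0]]'
python3 -m inch '[[0,0,0,-0.025,0],[0,0,0,-0.03,0],[0,0,0,-0.03,0],[0,0,0,-0.02,0],[0,0,0,0,0],[0,0,0,0,0]]'
```

```text
time_s: 18.85
ee_pos: [0.6396, 0.0008, 0.1483]
orientation: [0.002, 0.709, 0.705, 0.001]
force: [-0.4, -0.4, -2.5]
grip_width: 0.0424
grasp_force: 61.3
time_s: 19.75
ee_pos: [0.4443, 0.1004, 0.1461]
orientation: [0.001, 0.675, 0.738, 0.0]
force: [0.2, 0.4, -1.8]
grip_width: 0.0424
grasp_force: 61.4
time_s: 20.35
ee_pos: [0.4447, 0.1001, 0.0621]
orientation: [0.0, 0.675, 0.738, 0.0]
force: [0.2, -0.6, -1.5]
grip_width: 0.0423
grasp_force: 61.3
```

```bash
python3 -m inch '[[0,0,0,-0.012,0],[0,0,0,-0.01,0],[0,0,0,-0.007,0],[0,0,0,-0.002,0],[0,0,0,0,0],[0,0,0,0,0]]'
python3 -m inch '[[0,0,0,-0.001,0],[0,0,0,-0.001,0],[0,0,0,-0.001,0],[0,0,0,-0.001,0],[0,0,0,0,0],[0,0,0,0,0]]'
```

```text
time_s: 20.95
ee_pos: [0.4433, 0.1007, 0.0375]
orientation: [0.0, 0.675, 0.738, 0.0]
force: [-0.4, 0.2, -1.9]
grip_width: 0.0423
grasp_force: 61.4
time_s: 21.55
ee_pos: [0.4431, 0.1006, 0.0341]
orientation: [0.0, 0.675, 0.738, -0.0]
force: [-0.2, -0.5, -1.9]
grip_width: 0.0426
grasp_force: 61.4
```

```bash
python3 -m inch '[[0,0,0,-0.001,0],[0,0,0,-0.0005,0],[0,0,0,0,0],[0,0,0,0,0]]'
```

```text
time_s: 21.95
ee_pos: [0.4431, 0.1006, 0.0339]
orientation: [0.0, 0.675, 0.738, 0.0]
force: [-2.6, 0.2, 5.8]
grip_width: 0.0421
grasp_force: 62.4
```

```bash
python3 -m inch '[[1,0,0,0,0],[1,0,0,0,0],[1,0,0,0,0],[1,0,0,0,0],[1,0,0,0.02,0],[1,0,0,0.04,0],[1,0,0,0.05,0],[1,0,0,0.04,0]]'
python3 -m inch '[[1,0.0326,-0.0264,0,-0.002],[1,0.0326,-0.0264,0,-0.002],[1,0.0326,-0.0264,0,-0.002],[1,0.0326,-0.0264,0,-0.002],[1,0.0326,-0.0264,0,-0.002],[1,0.0326,-0.0264,0,-0.002],[1,0.0326,-0.0264,0,-0.002],[1,0.0326,-0.0264,0,-0.002],[1,0,0,0,0],[1,0,0,0,0]]'
python3 - <<'E'
from h import *
s=load('scene0')
a=snap('scene','s8')['color'][120:420,170:470]; w=snap('wrist','w8'); b=w['color'][180:480,150:500]
cv2.imwrite('pics/c8.png',np.hstack([a,b])[:,:,::-1])
print('expected tin lid px',proj(w,(.6515,-.068,.074)))
E
```

```text
time_s: 22.75
ee_pos: [0.4434, 0.1006, 0.1547]
orientation: [0.0, 0.675, 0.738, 0.0]
force: [0.7, -0.0, 0.5]
grip_width: 0.0852
grasp_force: 0.0
time_s: 23.75
ee_pos: [0.6515, -0.0686, 0.1519]
orientation: [-0.001, 0.682, 0.732, -0.0]
force: [-0.7, 0.1, 0.4]
grip_width: 0.0853
grasp_force: 0.0
expected tin lid px [314.97324195 242.35057258]
```

View pics/c8.png

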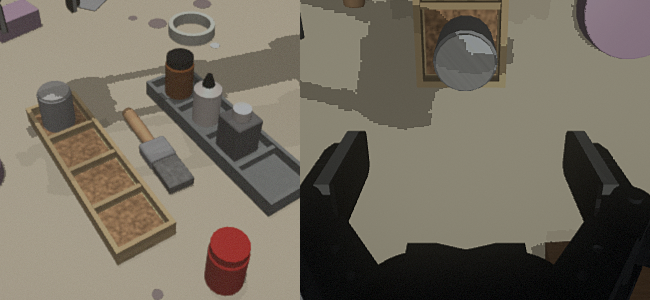

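The tin lid is at about (316,240), matching the prediction of (315,242). The other three stand in place, so I'll grasp the tin.

```bash
python3 -m inch '[[1,0,0,-0.037,0],[1,0,0,-0.042,0],[1,0,0,-0.042,0],[1,0,0,-0.028,0],[1,0,0,0,0],[1,0,0,0,0]]'
python3 -m inch '[[0,0,0,0,0],[0,0,0,0,0],[0,0,0,0,0],[0,0,0,0,0],[0,0,0,0,0],[0,0,0,0,0],[0,0,0,0,0]]'
```

```text
time_s: 24.45
ee_pos: [0.6514, -0.0677, 0.0344]
orientation: [-0.0, 0.681, 0.732, 0.0]
force: [0.6, -1.0, 1.0]
grip_width: 0.0852
grasp_force: 0.0
time_s: 25.15
ee_pos: [0.6523, -0.0686, 0.036]
orientation: [0.001, 0.681, 0.732, 0.001]
force: [-1.2, 0.3, 6.0]
grip_width: 0.0461
grasp_force: 60.3
```

```bash
python3 -m inch '[[0,0,0,0.01,0],[0,0,0,0.02,0],[0,0,0,0.03,0],[0,0,0,0.035,0],[0,0,0,0.03,0],[0,0,0,0.015,0],[0,0,0,0,0]]'
python3 -m inch '[[0,-0.0135,0.015,0,0.002],[0,-0.027,0.03,0,0.002],[0,-0.0323,0.0361,0,0.002],[0,-0.0323,0.0361,0,0.002],[0,-0.0323,0.0361,0,0.002],[0,-0.0323,0.0361,0,0.002],[0,-0.0323,0.0361,0,0.002],[0,-0.0323,0.0361,0,0.002],[0,-0.0215,0.024,0,0],[0,-0.0135,0.015,0,0]]'
python3 -m inch '[[0,0,0,0,0],[0,0,0,0,0],[0,0,0,-0.025,0],[0,0,0,-0.03,0],[0,0,0,-0.03,0],[0,0,0,-0.02,0],[0,0,0,0,0],[0,0,0,0,0]]'
```

```text
time_s: 25.85
ee_pos: [0.6529, -0.0686, 0.1479]
orientation: [0.002, 0.681, 0.732, 0.001]
force: [-0.0, -0.2, -2.7]
grip_width: 0.0461
grasp_force: 61.9
time_s: 26.85
ee_pos: [0.4317, 0.1735, 0.144]
orientation: [-0.002, 0.674, 0.738, -0.002]
force: [-0.0, -0.7, -2.2]
grip_width: 0.0461
grasp_force: 62.0
time_s: 27.65
ee_pos: [0.4367, 0.1716, 0.0616]
orientation: [-0.0, 0.675, 0.737, -0.0]
force: [1.2, 0.2, -2.4]
grip_width: 0.0463
grasp_force: 62.1
```

```bash
python3 -m inch '[[0,0,0,-0.012,0],[0,0,0,-0.01,0],[0,0,0,-0.007,0],[0,0,0,-0.002,0],[0,0,0,0,0],[0,0,0,0,0]]'
python3 -m inch '[[0,0,0,-0.001,0],[0,0,0,-0.001,0],[0,0,0,-0.001,0],[0,0,0,-0.001,0],[0,0,0,0,0],[0,0,0,0,0]]'
```

```text
time_s: 28.25
ee_pos: [0.4365, 0.1722, 0.0371]
orientation: [0.0, 0.675, 0.738, 0.0]
force: [0.2, -0.7, -2.5]
grip_width: 0.0459
grasp_force: 62.1
time_s: 28.85
ee_pos: [0.4364, 0.1722, 0.0341]
orientation: [0.0, 0.675, 0.738, 0.0]
force: [-2.0, -0.2, 2.9]
grip_width: 0.046
grasp_force: 62.8
```

Contact made. I'll release, rise, back off and check.

```bash
python3 -m inch '[[1,0,0,0,0],[1,0,0,0,0],[1,0,0,0,0],[1,0,0,0,0],[1,0,0,0.02,0],[1,0,0,0.04,0],[1,0,0,0.05,0],[1,0,0,0.05,0],[1,0,0,0.05,0]]'
python3 -m inch '[[1,0,-0.05,0.02,0],[1,0,-0.05,0.02,0],[1,0,-0.05,0.02,0],[1,0,-0.05,0,0],[1,0,-0.05,0,0],[1,0,-0.05,0,0],[1,0,-0.05,0,0],[1,0,-0.05,0,0],[1,0,0,0,0],[1,0,0,0,0]]'
python3 - <<'E'
from h import *
a=snap('scene','s9')['color'][120:420,220:520]; b=snap('top','t9')['color'][230:380,180:420]
cv2.imwrite('pics/c9.png',np.hstack([a,cv2.resize(b,(480,300))])[:,:,::-1])
E
```

```text
time_s: 29.75
ee_pos: [0.436, 0.172, 0.2033]
orientation: [0.0, 0.675, 0.738, 0.0]
force: [0.5, 0.0, -0.8]
grip_width: 0.0858
grasp_force: 0.0
time_s: 30.75
ee_pos: [0.4361, -0.1484, 0.2494]
orientation: [-0.001, 0.676, 0.737, 0.0]
force: [-0.1, 0.2, -0.1]
grip_width: 0.0854
grasp_force: 0.0
```

View pics/c9.png

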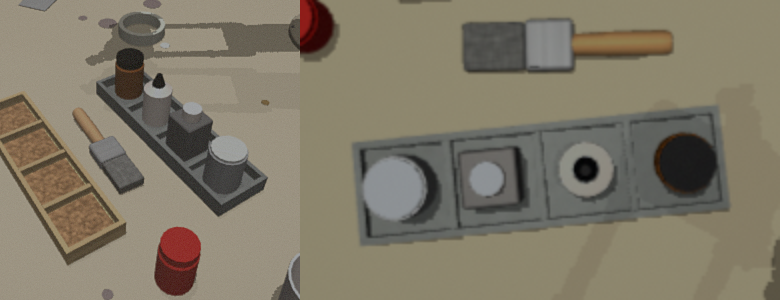

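The final view shows tin, jug, bottle and jar from left to right in the grey rack. All four are upright and the gripper is clear, so I'm handing the job in.

```bash
python3 -c "
from workcell import arm
print(arm.close_job())"
```

```text
the job is handed in; nothing more can be done
None
```

All four containers stand upright in the grey rack in reverse order (left to right: tin, jug, bottle, jar), released with the gripper clear, and I handed the job in at about 31 s of the 106 s limit; no verdict was returned.

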